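Flip the stock tags of the kiln-prop bins

TASK

The kiln-prop bins on this board have just been restocked, so set their hinged clay tags right: push tags over, lightly and with the fingertips, until only the full bins' tags lean back towards their bin and show the round disc, while the nearly empty bins' tags lean forward, away from the bin, and show the bar. Nothing is to be picked up or squeezed, and the bins and everything around them stay where they are.

Things in the scene. Friction and masses are not known exactly. Their poses are not given: they have to be found in the camera images.
- board: fixed white ware board, 290 (x) x 550 (y) x 18 mm thick, lying on the bench; origin on its underside, below the middle of the row; x points away from the robot (up to 0.2 rad off), y along the row. Four bays 120 mm apart along y: in each, a tag bracket near the front edge (origin at x = -95 mm) and a bin behind it.
- bracket_a: fixed steel bracket of one tag (50 x 88 mm foot, screwed to the board); origin at the centre of its foot, on the board's top 18 mm above the bench; x points from the tag to the bin of the same bay, y runs along the hinge. The hinge pin is 22 mm above this origin. Two thin stop rods along y, 17 mm before and behind the pin, top 40 mm above the origin, hold the leaning tag.
- bracket_b: fixed steel bracket of one tag (50 x 88 mm foot, screwed to the board); origin at the centre of its foot, on the board's top 18 mm above the bench; x points from the tag to the bin of the same bay, y runs along the hinge. The hinge pin is 22 mm above this origin. Two thin stop rods along y, 17 mm before and behind the pin, top 40 mm above the origin, hold the leaning tag.
- bracket_c: fixed steel bracket of one tag (50 x 88 mm foot, screwed to the board); origin at the centre of its foot, on the board's top 18 mm above the bench; x points from the tag to the bin of the same bay, y runs along the hinge. The hinge pin is 22 mm above this origin. Two thin stop rods along y, 17 mm before and behind the pin, top 40 mm above the origin, hold the leaning tag.
- bracket_d: fixed steel bracket of one tag (50 x 88 mm foot, screwed to the board); origin at the centre of its foot, on the board's top 18 mm above the bench; x points from the tag to the bin of the same bay, y runs along the hinge. The hinge pin is 22 mm above this origin. Two thin stop rods along y, 17 mm before and behind the pin, top 40 mm above the origin, hold the leaning tag.
- tag_a (a joint): fired-clay tag, 70 mm wide, 7 mm thick, hinged at its lower edge on the pin of bracket_a, free edge 70 mm from the pin; 60 g, needs well under 1 N. 0 = upright. +0.6 rad = leaning back (bracket's +x, to the bin), raised round disc on top. -0.6 = leaning forward, raised bar on top. Past upright it falls to the other stop. Leaning, its free edge is 40 mm off the pin in x, 58 mm above it.
- tag_b (a joint): fired-clay tag, 70 mm wide, 7 mm thick, hinged at its lower edge on the pin of bracket_b, free edge 70 mm from the pin; 60 g, needs well under 1 N. 0 = upright. +0.6 rad = leaning back (bracket's +x, to the bin), raised round disc on top. -0.6 = leaning forward, raised bar on top. Past upright it falls to the other stop. Leaning, its free edge is 40 mm off the pin in x, 58 mm above it.
- tag_c (a joint): fired-clay tag, 70 mm wide, 7 mm thick, hinged at its lower edge on the pin of bracket_c, free edge 70 mm from the pin; 60 g, needs well under 1 N. 0 = upright. +0.6 rad = leaning back (bracket's +x, to the bin), raised round disc on top. -0.6 = leaning forward, raised bar on top. Past upright it falls to the other stop. Leaning, its free edge is 40 mm off the pin in x, 58 mm above it.
- tag_d (a joint): fired-clay tag, 70 mm wide, 7 mm thick, hinged at its lower edge on the pin of bracket_d, free edge 70 mm from the pin; 60 g, needs well under 1 N. 0 = upright. +0.6 rad = leaning back (bracket's +x, to the bin), raised round disc on top. -0.6 = leaning forward, raised bar on top. Past upright it falls to the other stop. Leaning, its free edge is 40 mm off the pin in x, 58 mm above it.
- bin_a: loose grey plastic bin 100 x 100 x 60 mm, FULL: nine kiln props stand packed in it, their tops 20 mm above the rim (80 mm above the bin's underside). Origin at the centre of its underside. It stands in any bay, 180 mm behind the pin of its tag (front wall 130 mm behind the pin); its letter does not say which.
- bin_b: loose grey plastic bin 100 x 100 x 60 mm, FULL: nine kiln props stand packed in it, their tops 20 mm above the rim (80 mm above the bin's underside). Origin at the centre of its underside. It stands in any bay, 180 mm behind the pin of its tag (front wall 130 mm behind the pin); its letter does not say which.
- bin_c: loose grey plastic bin 100 x 100 x 60 mm, NEARLY EMPTY: only one kiln prop lies on its floor, below the rim. Origin at the centre of its underside. It stands in any bay, 180 mm behind the pin of its tag (front wall 130 mm behind the pin); its letter does not say which.
- bin_d: loose grey plastic bin 100 x 100 x 60 mm, NEARLY EMPTY: only two kiln props lie on its floor, below the rim. Origin at the centre of its underside. It stands in any bay, 180 mm behind the pin of its tag (front wall 130 mm behind the pin); its letter does not say which.
- mug: bystander: white ceramic mug, 80 mm across, 90 mm high, loose on the bench to the left; origin at the centre of its underside
- beaker: bystander: white plastic beaker, 100 mm across, 110 mm high, loose on the bench to the right; origin at the centre of its underside
- spare_prop: bystander: loose kiln prop (28 mm cylinder, 76 mm high) standing on the right-hand end of the board, beyond the last bay; origin at the centre of its underside
- mould: bystander: strapped plaster mould, 75 x 200 x 130 mm, loose on the bench to the left of the board; origin at the centre of its underside
Mind the look-alikes: they are no part of the job. What is shaped like the bin_d but blue or yellow is not meant. Leave any orange or red look-alike of the bin_a alone.

How it is judged:
By the outcome, as a careful person would: the job done as asked, in the order asked, and still so for the second after the job is handed in, with the robot touching nothing.
It also fails if it takes over 45 s, if anything falls off the work surface, if the arm or the gripper's body presses on something with over 40 N, if the wrist force passes 120 N, or if a joint passes its speed limit or range.

ROBOT

A 7-joint arm with a two-finger parallel gripper is mounted at the origin on the work surface. World frame = base frame: x ahead of the robot, y to its left, z up, the work surface at z = 0. Lengths are in mm, angles in rad, forces in N, time in s.
With the tool pointing down it reaches from about 400 to 925 mm from the base axis. Payload 4.1 kg.
Tool frame: the origin (TCP) lies on the centre line of the jaws, within the pads' length; the fingertips stand env.tcp_to_tips ahead of it and the grasp point (between the pads) lies 8 mm behind it (env.tcp_to_tips is the distance from the TCP to the fingertips, in mm); x points along the fingers, y is the direction in which the jaws open and shut, and the axes are right-handed (so a half turn about x gives the same grasp; the last joint's range is limited). The gripper opens to 85 mm and grips with 20 to 120 N. Pads are 22 mm wide; open, the fingers measure 114 mm over their backs; the gripper's body (76 mm by 85 mm) begins 54 mm behind the grasp point. The pads swing forward as they close: fully open they stand 13 mm farther back than shut.
Start: joints at [1.193, 0.398, 0.045, 1.537, -0.019, 1.207, -0.051], TCP at [178.917, -624.924, 242.347] pointing down, gripper open.
Joint ranges: [-2.82, 2.82], [-0.49, 2.23], [-1.37, 1.46], [0, 2.46], [-1.36, 4.5], [0.23, 2], [-2.94, 2.94]. Speed limits (rad/s): [2.57, 2.57, 3.14, 3.14, 3.14, 3.14, 3.14].

INTERFACE

Orientations are given as a rotation vector (axis times angle).
In Python, from rig import env gives the robot as it stands.
- The arm moves only by the tool move_arm, never from a script. Its argument "increments" is a list of rows, each a list of 3 entries, a list of its own where there are three numbers: the gripper's target within -1 to 1 (shut at 1, half-way at 0, fully open at -1), then the shift along the world's x, y, z in m, then the turn about the world's z in degrees. A call has 1 to 20 rows; each row shifts and turns the commanded pose from where the row before left it; what a row does not reach is not made up. A row lasts 1/12 s, in which the tool goes at most 41.7 mm and 7.16 degrees, less where a joint would pass 70% of its speed; a pose out of reach is approached as far as the arm can. A call with a gripper value outside its range is refused whole. The fingers move at their own pace and stop on an object; "grip_force" is the grip in N (left out, the last holds). Time passes only in rows, so rows that do not move let the fingers close. It gives the time, the measured TCP pose, the force and the opening at its end, in the units of the state.
- env.get_obs(): the state, without advancing time (a new reading comes with each control period).
- env.snapshot(name): name is "side" or "top"; returns (picture, depth): 420x560x3 uint8, red, green, blue; 420x560 float32, mm along the optical axis (not along the pixel's ray), 0 where there is no reading.
- env.get_calibration(name): a dict with "vfov" (degrees; the focal length in pixels is half the picture's height over the tangent of half this angle, whatever the lens; pixels are square), "cx", "cy" (the principal point, pixels), "R" (3x3) and "t" (3): a world point X has camera coordinates R X + t. Camera axes: x right, y down, z forward; pixel columns grow to the right and rows downward; lengths in mm; the calibration is good to about 2 mm. A picture is of the moment at which its call begins. get_calibration takes no time and is no camera call.
- env.finish_job(): hands the job in, once; it reports no verdict.
Trained networks look in the newest picture that a camera, given by its name, has taken for a name from the list of things; names that differ only in an ending like _2 or _b are one class to them, and where a whole thing is asked for, a point or a joint stands for the part that bears it (a point fixed in the world has none). Each returns a list of dicts, best first, with "conf" (0 to 1); they miss things now and then, are a little off and sometimes report something else, mostly with a low value. They report only what shows in the picture. A call takes as long as a camera call. They do not tell look-alikes from the thing itself.
- env.look_for(target, camera): "xy" ([column, row] in pixels, amid what is visible of it).
The state is a dict: "clock": time; "qpos": joint angles; "qd": joint speeds; "joint_torque": joint torques, N m; "tool_pos": TCP position; "tcp_rot": TCP orientation; "force": force on the tool from outside, world axes, zero at the start; "wrist_torque": the same for the moment, N m; "width": opening from 0.0 (shut) to 1.0 (fully open).
Only numpy, scipy, OpenCV 4.12 (cv2) and the standard library are available. Lean on these libraries where they do the work, as an engineer would, in place of code of your own. Each camera call takes 0.05 s, during which the arm holds its last target.

## Working session

There is one attempt and no reset: what is moved stays moved. The work goes in short steps, Python scripts to look and compute and a tool call to move; the robot and the scene stay as the last step left them, time stands still between calls to the robot, and variables do not carry over. Pictures are saved under pics/ and viewed, and the job is handed in when it is done.

Besides the shell and the picture viewer there is one more tool, called as name([rows], argument=value, ...), one row to a line, values as JSON. move_arm: Moves the arm, as the interface text tells. Its arguments: {"type":"object","properties":{"increments":{"type":"array","items":{"type":"array"}},"grip_force":{"type":"number"}},"required":["increments"]}

```bash
mkdir -p pics; ls; cat > h.py <<'E'
import numpy as np, cv2
from rig import env
def cam(n):
    c=env.get_calibration(n); R=np.array(c['R']);t=np.array(c['t']);return c,R,t
def snap(n,name):
    im,d=env.snapshot(n); cv2.imwrite(f'pics/{name}.png',im[:,:,::-1]); np.save(f'pics/{name}.npy',d); return im,d
def world(n,d):
    c,R,t=cam(n); h,w=d.shape; f=h/2/np.tan(np.radians(c['vfov'])/2)
    v,u=np.mgrid[:h,:w]; P=np.stack([(u-c['cx'])/f*d,(v-c['cy'])/f*d,d],-1)
    return (P-t)@R
E
python3 - <<'E'
from h import *
print(env.get_obs(), env.tcp_to_tips)
for n in('top','side'):
    snap(n,n+'1'); print(n,env.get_calibration(n))
E
```

```text
pics
{'clock': 0.0, 'qpos': array([ 1.19296894,  0.39921184,  0.04503764,  1.53790917, -0.01870628,
        1.20690813, -0.05067106]), 'qd': array([-2.66737787e-06,  1.42927140e-04, -1.53299956e-03, -8.02333146e-05,
        3.41326736e-03,  2.00078935e-03, -1.07637755e-03]), 'joint_torque': array([ 1.03270264e-03, -4.75115561e+01,  1.36520304e+00, -2.54221809e+01,
        1.15869098e-02,  9.40004509e-03,  3.88606864e-06]), 'tool_pos': array([ 178.74539124, -624.28362031,  241.23772803]), 'tcp_rot': array([ 2.07241208,  0.29307621, -2.07327684]), 'force': array([-0.74386298, -0.03275424, -0.09638914]), 'wrist_torque': array([ 0.02870851, -0.01424325, -0.04345161]), 'width': 0.995798393593974} 11.0
top {'vfov': 57.05693368025825, 'cx': 279.63155539285316, 'cy': 207.30705721845578, 'R': array([[-0.02694271, -0.99961882,  0.00602614],
       [-0.99060291,  0.0258901 , -0.13429663],
       [ 0.13408942, -0.00958783, -0.99092285]]), 't': array([  24.99098639,  521.28211551, 1150.13318756])}
side {'vfov': 53.16582664258765, 'cx': 280.957681786307, 'cy': 206.03467169018134, 'R': array([[-0.90068413, -0.43445022, -0.00459358],
       [-0.30650154,  0.6428487 , -0.70199883],
       [ 0.30793652, -0.63087127, -0.71216328]]), 't': array([ 483.28844457,  201.1512017 , 1252.48286488])}
```

View pics/top1.png

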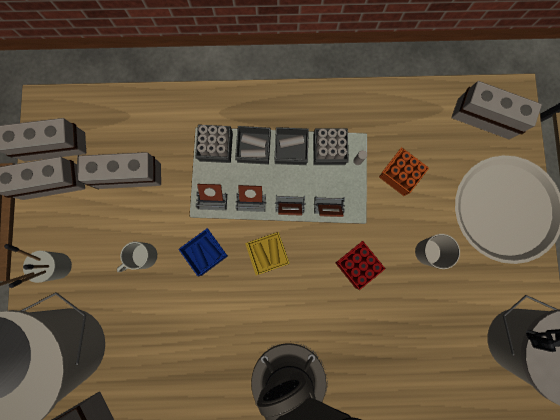

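View pics/side1.png

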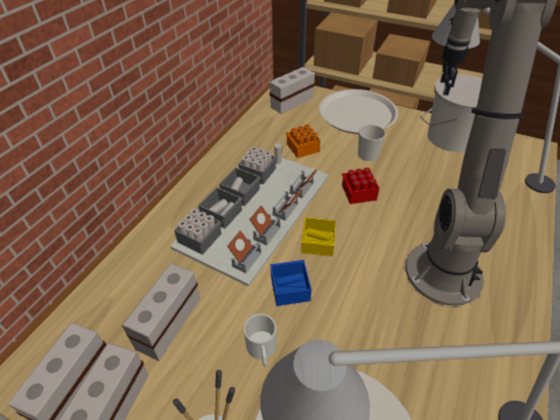

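```bash
python3 - <<'E'
from h import *
im=cv2.imread('pics/top1.png'); a=cv2.resize(im[110:230,180:380],None,fx=4,fy=4,interpolation=cv2.INTER_CUBIC); cv2.imwrite('pics/topz.png',a)
im=cv2.imread('pics/side1.png'); a=cv2.resize(im[130:280,170:340],None,fx=4,fy=4,interpolation=cv2.INTER_CUBIC); cv2.imwrite('pics/sidez.png',a)
W=world('top',np.load('pics/top1.npy'))
print('look',[ (d['xy'],round(d['conf'],2)) for d in env.look_for('tag_a','top')])
print('look',[ (d['xy'],round(d['conf'],2)) for d in env.look_for('bracket_a','top')])
for n in('bin_a','bin_c'):print(n,[ (d['xy'],round(d['conf'],2)) for d in env.look_for(n,'top')])
for r in range(180,216,2):
  print(r,[tuple(W[r,c].round().astype(int)) for c in (204,211,245,250,290,330)])
E
```

```text
look [([250.1, 195.2], 0.86), ([213.4, 192.1], 0.81), ([325.0, 206.0], 0.55), ([288.3, 208.1], 0.54)]
look [([287.6, 204.9], 0.9), ([209.4, 197.9], 0.79), ([251.3, 196.6], 0.59)]
bin_a [([359.0, 265.3], 0.97), ([250.1, 143.5], 0.89), ([288.8, 145.8], 0.74), ([327.6, 146.8], 0.67), ([264.4, 252.5], 0.64), ([205.7, 250.1], 0.56), ([405.2, 171.7], 0.56)]
bin_c [([359.0, 265.3], 0.97), ([250.1, 143.5], 0.89), ([288.8, 145.8], 0.74), ([327.6, 146.8], 0.67), ([264.4, 252.5], 0.64), ([205.7, 250.1], 0.56), ([405.2, 171.7], 0.56)]
180 [(np.int64(617), np.int64(246), np.int64(16)), (np.int64(616), np.int64(224), np.int64(21)), (np.int64(614), np.int64(118), np.int64(15)), (np.int64(613), np.int64(102), np.int64(19)), (np.int64(611), np.int64(-24), np.int64(13)), (np.int64(607), np.int64(-150), np.int64(18))]
182 [(np.int64(610), np.int64(246), np.int64(18)), (np.int64(610), np.int64(224), np.int64(19)), (np.int64(607), np.int64(117), np.int64(20)), (np.int64(607), np.int64(102), np.int64(18)), (np.int64(604), np.int64(-24), np.int64(17)), (np.int64(600), np.int64(-150), np.int64(17))]
184 [(n
[... 3801 characters left out ...]
.int64(519), np.int64(104), np.int64(14)), (np.int64(506), np.int64(-19), np.int64(85)), (np.int64(503), np.int64(-136), np.int64(84))]
212 [(np.int64(515), np.int64(246), np.int64(20)), (np.int64(515), np.int64(225), np.int64(17)), (np.int64(512), np.int64(119), np.int64(19)), (np.int64(512), np.int64(103), np.int64(20)), (np.int64(499), np.int64(-18), np.int64(95)), (np.int64(497), np.int64(-135), np.int64(90))]
214 [(np.int64(509), np.int64(246), np.int64(18)), (np.int64(508), np.int64(224), np.int64(22)), (np.int64(506), np.int64(119), np.int64(18)), (np.int64(506), np.int64(104), np.int64(18)), (np.int64(493), np.int64(-18), np.int64(101)), (np.int64(490), np.int64(-134), np.int64(97))]
```

View pics/topz.png

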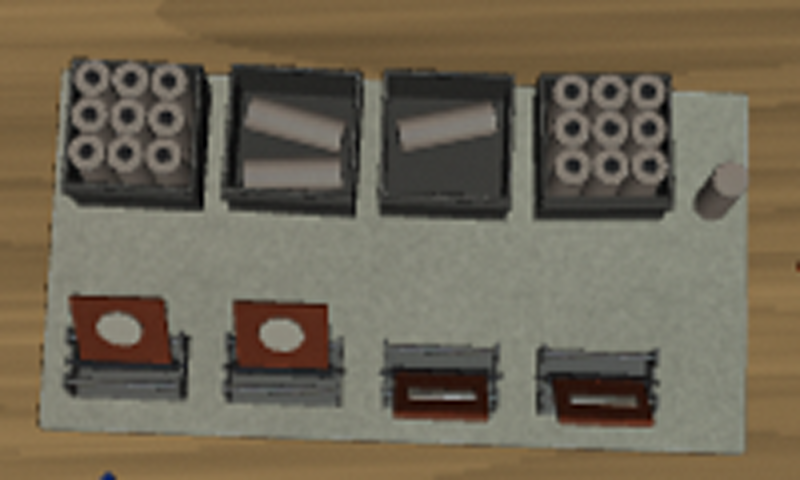

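View pics/sidez.png

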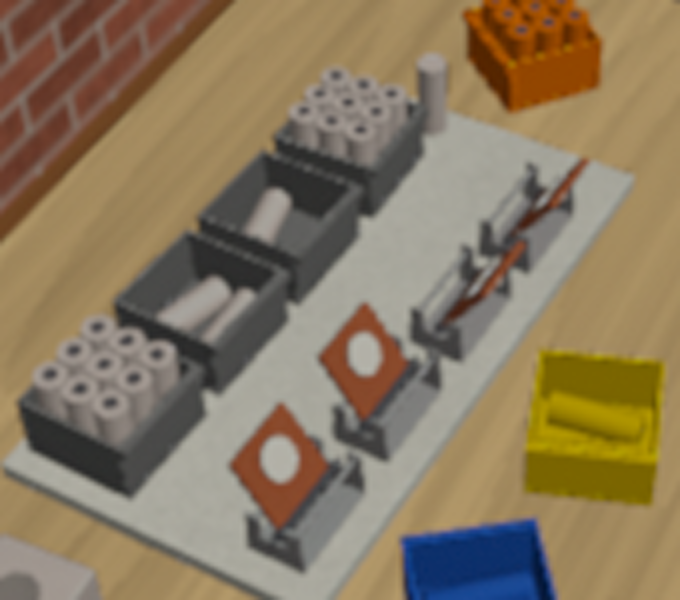

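```bash
python3 - <<'E'
from h import *
W=world('top',np.load('pics/top1.npy')); im=cv2.imread('pics/top1.png').astype(int)
# terracotta pixels in the tag region, clusters
m=np.zeros(im.shape[:2],np.uint8); r=im[...,2];b=im[...,0]
m[(r-b>30)&(r>60)]=1; z=W[...,2]
m[(z<35)|(z>115)]=0; m[:178]=0; m[220:]=0; m[:,:190]=0;m[:,370:]=0
n,l,s,c=cv2.connectedComponentsWithStats(m)
for i in range(1,n):
  if s[i,4]>40:
    P=W[l==i]; q=P[P[:,2]>P[:,2].max()-14]
    print(s[i],'top edge mid',np.median(q,0).round(),'y range',np.percentile(P[:,1],[2,98]).round(),'x',np.percentile(P[:,0],[2,98]).round(),'z',np.percentile(P[:,2],[2,98]).round())
# bins rims: grey high pixels z>70 
zz=(z>70)&(z<120); zz[:115]=0; zz[172:]=0; zz[:,:190]=0; zz[:,352:]=0
n,l,s,c=cv2.connectedComponentsWithStats(zz.astype(np.uint8))
for i in range(1,n):
  if s[i,4]>60: P=W[l==i]; print('bin',s[i],np.percentile(P[:,:2],[1,99],axis=0).round().tolist(),np.percentile(P[:,2],[50,90]))
# board outline
bm=(abs(z-18)<4)&(im.min(2)>90)
bm[:,:180]=0;bm[:,380:]=0;bm[:115]=0;bm[235:]=0
P=W[bm][:,:2].astype(np.float32); print('board',cv2.minAreaRect(P))
E
```

```text
[197 184  26  17 293] top edge mid [581. 216.  95.] y range [185. 251.] x [548. 588.] z [ 47. 100.]
[238 185  24  17 296] top edge mid [574.  98.  96.] y range [ 66. 132.] x [541. 579.] z [ 46. 100.]
[278 213  24   3  47] top edge mid [494. -18.  98.] y range [-47.  14.] x [492. 497.] z [ 93. 101.]
[320 214  24   3  45] top edge mid [ 487. -139.   97.] y range [-169. -105.] x [483. 491.] z [ 93. 102.]
bin [ 195  125   36   36 1000] [[668.0, 159.0], [774.0, 259.0]] [ 95.70587869 100.31839586]
bin [235 126  35  36 265] [[659.0, 37.0], [769.0, 142.0]] [77.24062464 80.13712004]
bin [274 127  35  36 265] [[652.0, -81.0], [762.0, 22.0]] [76.97998964 80.22447081]
bin [315 128  34  35 997] [[650.0, -198.0], [755.0, -100.0]] [ 95.74223891 100.07341395]
board ((628.9952392578125, 9.669708251953125), (549.810791015625, 290.6121520996094), 86.3110580444336)
```

```bash
python3 - <<'E'
from h import *
from scipy.spatial.transform import Rotation as R
o=env.get_obs(); print(R.from_rotvec(o['tcp_rot']).as_matrix().round(3))
W=world('top',np.load('pics/top1.npy'))
for nm,(a,b,c,d) in dict(red=(240,290,334,388),beaker=(232,272,412,462),yellow=(230,278,245,292)).items():
  P=W[a:b,c:d].reshape(-1,3); P=P[(P[:,2]>40)&(P[:,2]<130)]; print(nm,np.percentile(P,[1,99],axis=0).round())
  
E
```

```text
[[-0.     0.275 -0.961]
 [ 0.001 -0.961 -0.275]
 [-1.    -0.001  0.   ]]
red [[ 277. -285.   42.]
 [ 402. -160.   84.]]
beaker [[ 327. -494.   41.]
 [ 421. -397.  112.]]
yellow [[323.  -7.  42.]
 [442. 114.  64.]]
```

move_arm([
  [1,[0.0142,0.027,0],-1.1],
  [1,[0.0142,0.027,0],-1.1],
  [1,[0.0142,0.027,0],-1.1],
  [1,[0.0142,0.027,0],-1.1],
  [1,[0.0142,0.027,0],-1.1],
  [1,[0.0142,0.027,0],-1.1],
  [1,[0.0142,0.027,0],-1.1],
  [1,[0.0142,0.027,0],-1.1],
  [1,[0.0142,0.027,0],-1.1],
  [1,[0.0142,0.027,0],-1.1],
  [1,[0.0142,0.027,0],-1.1],
  [1,[0.0142,0.027,0],-1.1],
  [1,[0.0142,0.027,0],-1.1],
  [1,[0.0142,0.027,0],-1.1],
  [1,[0.0142,0.027,0],-1.1],
  [1,[0.0142,0.027,0],-1.1],
  [1,[0.0142,0.027,0],-1.1],
  [1,[0.0142,0.027,0],-0.8],
  [1,[0,0,0],0],
  [1,[0,0,0],0],
], grip_force=20)

```text
clock: 1.97
tool_pos: [435.2, -137.3, 242.5]
tcp_rot: [-2.193, 0.063, 2.192]
force: [-0.7, -0.2, -0.3]
width: -0.002
```

move_arm([
  [1,[0,0,-0.02],0],
  [1,[0,0,-0.025],0],
  [1,[0,0,-0.025],0],
  [1,[0,0,-0.025],0],
  [1,[0,0,-0.025],0],
  [1,[0,0,-0.015],0],
  [1,[0,0,-0.01],0],
  [1,[0,0,0],0],
  [1,[0,0,0],0],
])

```text
clock: 2.72
tool_pos: [434.4, -139.7, 97.5]
tcp_rot: [-2.189, 0.069, 2.19]
force: [0.4, -0.4, 0.1]
width: -0.001
```

```bash
python3 - <<'E'
from h import *
im,d=snap('side','side2'); cv2.imwrite('pics/side2z.png',cv2.resize(im[80:330,150:400,::-1],None,fx=2.4,fy=2.4))
im,d=snap('top','top2'); cv2.imwrite('pics/top2z.png',cv2.resize(im[110:260,180:380,::-1],None,fx=4,fy=4))
E
```

```text
(no output)
```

View pics/side2z.png

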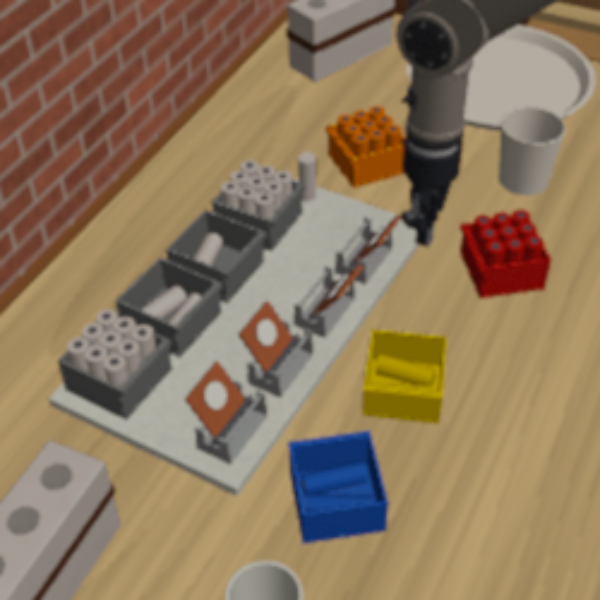

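View pics/top2z.png

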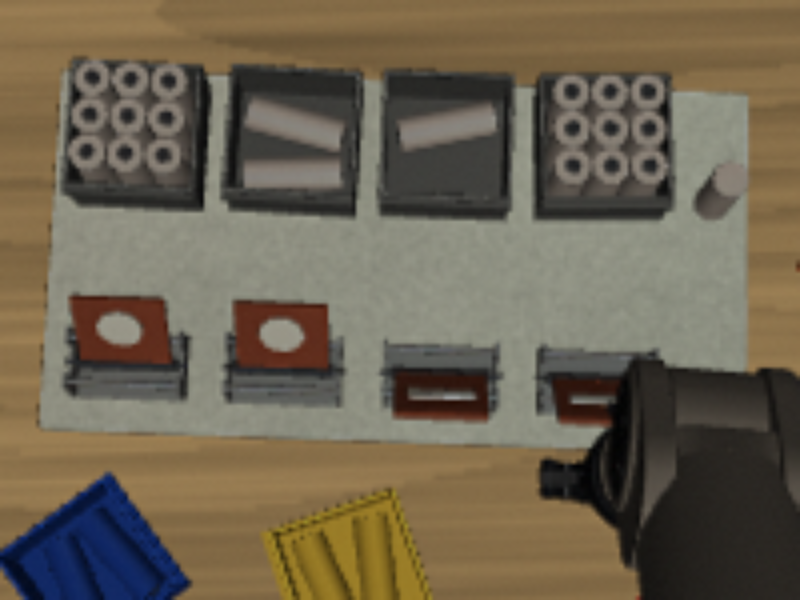

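move_arm([
  [1,[0.008,0,-0.004],0],
  [1,[0.008,0,-0.003],0],
  [1,[0.008,0,0],0],
  [1,[0.008,0,0],0],
  [1,[0.008,0,0],0],
  [1,[0.008,0,0],0],
  [1,[0.008,0,0],0],
  [1,[0.008,0,0],0],
  [1,[0.008,0,0],0],
  [1,[0.008,0,0],0],
  [1,[0.008,0,0],0],
  [1,[0.008,0,0],0],
  [1,[0,0,0],0],
  [1,[0,0,0],0],
])

```text
clock: 3.98
tool_pos: [530.8, -138.8, 90.3]
tcp_rot: [-2.19, 0.067, 2.19]
force: [-0.0, -0.4, -0.1]
width: -0.002
```

```bash
python3 - <<'E'
from h import *
im,d=snap('side','side3'); cv2.imwrite('pics/side3z.png',cv2.resize(im[80:330,150:400,::-1],None,fx=2.4,fy=2.4))
E
```

```text
(no output)
```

View pics/side3z.png

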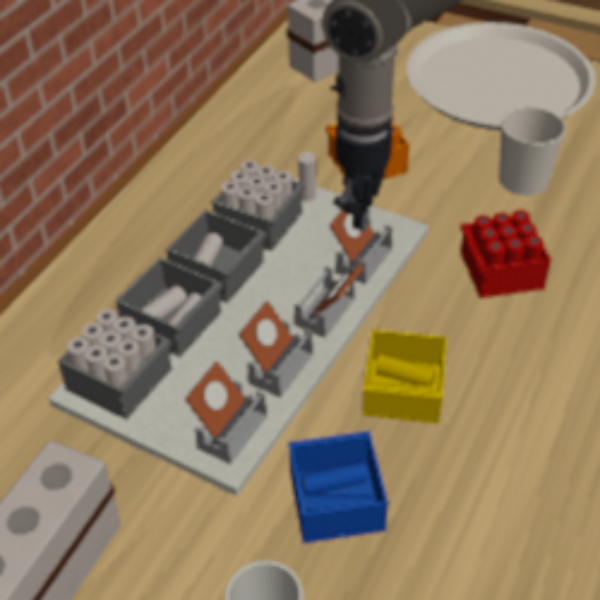

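move_arm([
  [1,[-0.015,0,0],0],
  [1,[-0.02,0,0],0],
  [1,[-0.005,0,0.02],0],
  [1,[0,0,0.03],0],
  [1,[0,0,0.03],0],
  [1,[0,0,0.03],0],
  [1,[0,0,0.03],0],
  [1,[0.013,0.0237,0],0],
  [1,[0.013,0.0237,0],0],
  [1,[0.013,0.0237,0],0],
  [1,[0.013,0.0237,0],0],
  [1,[0.013,0.0237,0],0],
  [1,[0.013,0.0237,0],0],
  [1,[0.013,0.0237,0],0],
  [1,[0.013,0.0237,0],0],
  [1,[0.013,0.0237,0],0],
  [1,[0.013,0.0237,0],0],
  [1,[0,0,0],0],
  [1,[0,0,0],0],
])

```text
clock: 5.62
tool_pos: [620.0, 99.9, 229.9]
tcp_rot: [-2.19, 0.063, 2.193]
force: [-1.2, -1.3, 0.2]
width: 0.0
```

move_arm([
  [1,[0,0,-0.02],0],
  [1,[0,0,-0.025],0],
  [1,[0,0,-0.025],0],
  [1,[0,0,-0.025],0],
  [1,[0,0,-0.02],0],
  [1,[0,0,-0.015],0],
  [1,[0,0,-0.008],0],
  [1,[0,0,0],0],
  [1,[0,0,0],0],
])

```text
clock: 6.37
tool_pos: [620.4, 97.0, 92.7]
tcp_rot: [-2.19, 0.069, 2.19]
force: [0.3, -1.1, -0.3]
width: 0.002
```

```bash
python3 - <<'E'
from h import *
im,d=snap('side','side4'); cv2.imwrite('pics/side4z.png',cv2.resize(im[80:330,150:400,::-1],None,fx=2.4,fy=2.4))
E
```

```text
(no output)
```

View pics/side4z.png

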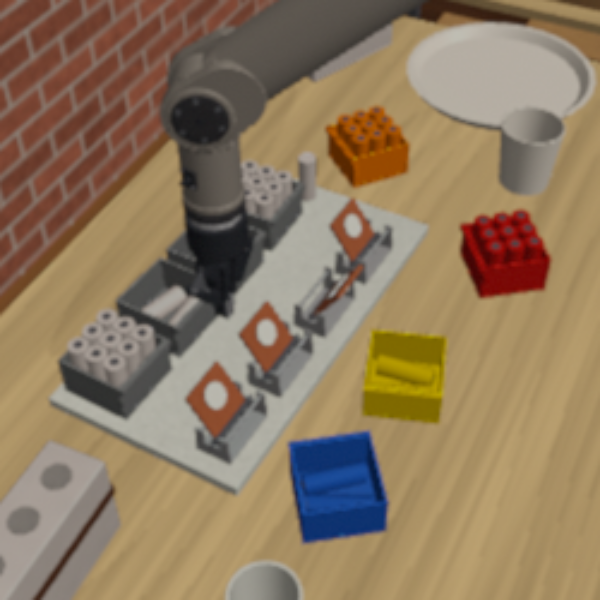

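move_arm([
  [1,[-0.008,0,0],0],
  [1,[-0.008,0,0],0],
  [1,[-0.008,0,0],0],
  [1,[-0.008,0,0],0],
  [1,[-0.008,0,0],0],
  [1,[-0.008,0,0],0],
  [1,[-0.008,0,0],0],
  [1,[-0.008,0,0],0],
  [1,[-0.008,0,0],0],
  [1,[-0.008,0,0],0],
  [1,[-0.005,0,0],0],
  [1,[0,0,0],0],
  [1,[0,0,0],0],
  [1,[0.015,0,0],0],
  [1,[0.02,0,0],0],
  [1,[0.01,0,0],0],
  [1,[0,0,0.02],0],
  [1,[0,0,0.03],0],
  [1,[0,0,0.03],0],
  [1,[0,0,0.03],0],
])

```text
clock: 8.08
tool_pos: [580.5, 98.1, 203.3]
tcp_rot: [-2.189, 0.067, 2.191]
force: [0.7, 0.8, 0.8]
width: 0.002
```

move_arm([
  [1,[0,0,0.04],0],
  [1,[-0.015,-0.03,0],0],
  [1,[-0.015,-0.03,0],0],
  [1,[-0.015,-0.03,0],0],
  [1,[-0.015,-0.03,0],0],
  [1,[-0.015,-0.03,0],0],
  [1,[-0.015,-0.03,0],0],
  [1,[-0.015,-0.03,0],0],
  [1,[-0.015,-0.03,0],0],
  [1,[-0.005,-0.035,0],0],
  [1,[-0.005,-0.035,0],0],
  [1,[-0.005,-0.035,0],0],
  [1,[-0.005,-0.035,0],0],
  [1,[-0.005,-0.03,0],0],
  [1,[0,0,0],0],
  [1,[0,0,0],0],
])

```text
clock: 9.42
tool_pos: [434.7, -313.9, 242.0]
tcp_rot: [-2.187, 0.072, 2.188]
force: [0.6, 1.0, -0.8]
width: 0.001
```

```bash
python3 - <<'E'
from h import *
im,d=snap('side','side5'); cv2.imwrite('pics/side5z.png',cv2.resize(im[80:330,150:400,::-1],None,fx=2.4,fy=2.4))
im,d=snap('top','top5'); cv2.imwrite('pics/top5z.png',cv2.resize(im[110:290,180:400,::-1],None,fx=3.3,fy=3.3))
a=np.load('pics/top1.npy')
W=world('top',d);W1=world('top',a)
for c in (211,250,290,330): print(c,[W[r,c,2].round() for r in range(184,216,4)])
E
```

```text
211 [np.float64(97.0), np.float64(92.0), np.float64(82.0), np.float64(61.0), np.float64(44.0), np.float64(17.0), np.float64(23.0), np.float64(18.0)]
250 [np.float64(16.0), np.float64(20.0), np.float64(15.0), np.float64(56.0), np.float64(24.0), np.float64(61.0), np.float64(77.0), np.float64(98.0)]
290 [np.float64(16.0), np.float64(20.0), np.float64(18.0), np.float64(16.0), np.float64(18.0), np.float64(54.0), np.float64(83.0), np.float64(94.0)]
330 [np.float64(17.0), np.float64(19.0), np.float64(85.0), np.float64(85.0), np.float64(62.0), np.float64(48.0), np.float64(18.0), np.float64(19.0)]
```

View pics/side5z.png

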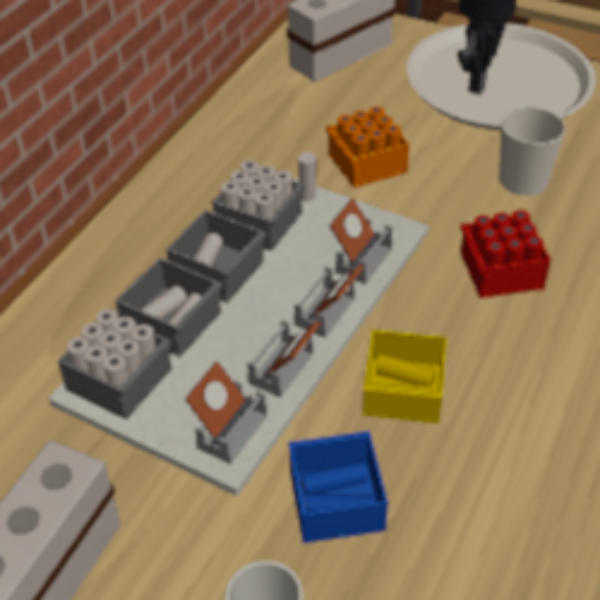

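View pics/top5z.png

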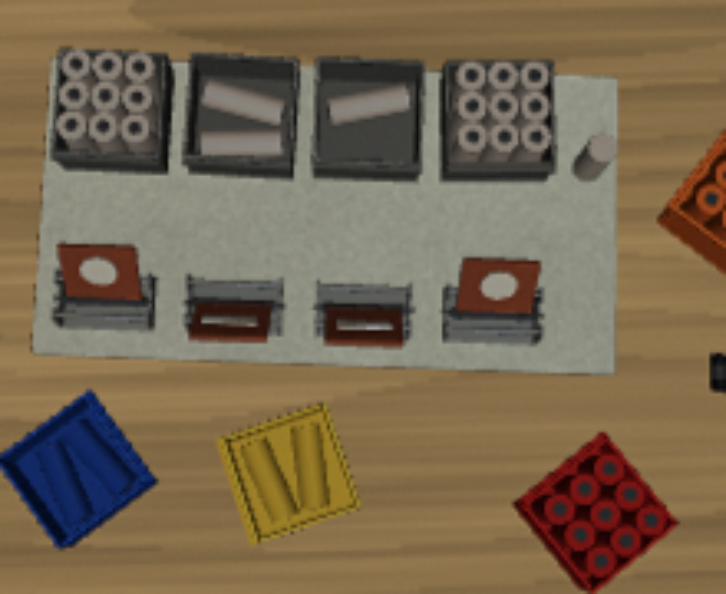

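Both views agree. The outer bays with full bins show the disc leaning back, and the two middle, nearly empty bays show the bar leaning forward. Nothing else appears to have moved and the arm is clear, so I'm handing it in.

```bash
python3 -c "
from rig import env
print(env.finish_job(), env.get_obs()['clock'])"
```

```text
the job is handed in; nothing more can be done
the job is handed in; nothing more can be done
```

The tags are set and the job is handed in; the clock read 9.4 s after the last move. The outer two bays hold the full bins and the middle two the nearly empty ones, so two tags were wrong.

With the gripper shut, I used the fingertips to push two tags over:
- **Far right tag (full bin):** pushed back towards its bin, so it now shows the disc.
- **Second tag from the left (nearly empty bin):** pushed forward, so it now shows the bar.

The other two tags were already right and I left them alone.

**Last checks:** the final top and side pictures and the depth readings agree on disc, bar, bar, disc from left to right. By eye, the bins, spare prop and look-alikes were where they started. The arm is clear of everything. The forces I read after each move stayed under 2 N. No check failed or disagreed, and the hand-in gave no verdict.

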